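# Fill the carrier and hold it level

## Robot

A 6-joint arm with a two-finger parallel gripper is mounted at the origin on a cart in front of the work surface, level with it; the furniture and walls round the work are solid. World frame = base frame: x ahead of the robot, y to its left, z up, the work surface at z = 0. Lengths are in mm, angles in rad, forces in N, time in s.
With the tool pointing down it reaches from about 300 to 775 mm from the base axis. Payload 14.6 kg.
Tool frame: the origin (TCP) lies midway between the tips of the shut fingers; the grasp point (between the pads) lies 19 mm behind it (manip.grip_depth is the distance from the TCP to the grasp point, in mm); x points along the fingers, y is the direction in which the jaws open and shut, and the axes are right-handed (so a half turn about x gives the same grasp; the last joint's range is limited). The gripper opens to 94 mm and grips with 3 to 60 N. Pads are 16 mm wide; open, the fingers measure 119 mm over their backs; the gripper's body (75 mm by 177 mm) begins 78 mm behind the grasp point.
Start: joints at [1.154, 0.3, 1.521, -0, 1.321, -0.067], TCP at [188.487, 516.683, 205.446] pointing down, gripper open.
Joint ranges: [-3.03, 3.03], [-0.79, 2.21], [0.23, 2.52], [-1.04, 4.18], [0, 3.07], [-2.55, 2.55]. Speed limits (rad/s): [2.22, 2.22, 2.57, 3.14, 3.14, 3.14].

## Interface

Orientations are given as [roll, pitch, yaw] about the fixed x, y, z axes, in that order (R = Rz(yaw) Ry(pitch) Rx(roll)).
In Python, from cell import readout, cams, ticket, manip gives the robot as it stands. The module is installed in compiled form; this text tells all that it offers.
- The arm moves only by the tool apply_moves, never from a script. Its argument "plan" is one flat list of numbers, 7 for each row, row after row: the turn, a rotation vector about the tool's x, y, z in rad, then the shift along the tool's x, y, z in m, then the opening in per cent of the stroke, from 0 (shut) to 100 (fully open). In form: [wx, wy, wz, x, y, z, fingers, wx, wy, wz, x, y, z, fingers, ...]. A call has 1 to 5 rows; each row shifts and turns the commanded pose from where the row before left it, along the tool's axes as they then stand; what a row does not reach is not made up. A row lasts 1/8 s, in which the tool goes at most 62.5 mm and 10.7 degrees, less where a joint would pass 70% of its speed; a pose out of reach is approached as far as the arm can. A call with a gripper value outside its range is refused whole. The fingers move at their own pace and stop on an object; "force" is the grip in N (left out, the last holds). Time passes only in rows, so rows that do not move let the fingers close. It gives the time, the measured TCP pose, the force and the opening at its end, in the units of the state.
- readout.read_state(): the state, without advancing time (a new reading comes with each control period).
- cams.camera(name): name is "scene" or "side" or "wrist"; returns a dict with "image" (480x640x3 uint8, red, green, blue), "fovy" (degrees; the focal length in pixels is half the picture's height over the tangent of half this angle, whatever the lens; pixels are square), "cx", "cy" (the principal point, pixels), "position" and "orientation" of the camera in the world; the wrist camera has in their place "T_tool_cam" (4x4, takes a point from camera to tool coordinates, whose origin is the TCP and whose axes are the tool frame's). Camera axes: x right, y down, z forward; pixel columns grow to the right and rows downward; lengths in mm; the calibration is good to about 2 mm. A picture is of the moment at which its call begins: read the wrist's pose just before it. There is no depth.
- ticket.sign_off(): hands the job in, once; it reports no verdict.
The state is a dict: "clock": time; "joints": joint angles; "qd": joint speeds; "effort": joint torques, N m; "eef_pos": TCP position; "eef_rot": TCP orientation; "wrist_force": force on the tool from outside, world axes, zero at the start; "moment": the same for the moment, N m; "finger_gap": finger opening in mm.
Only numpy, scipy, OpenCV 4.12 (cv2) and the standard library are available. Lean on these libraries where they do the work, as an engineer would, in place of code of your own. Each camera call takes 0.05 s, during which the arm holds its last target.

## Task

Put the small card box that lies loose on the bench into the empty pocket of the plywood carrier, flat and fully down, and let go of it. Then take the carrier by its bar handle, lift it about ten centimetres clear of the bench with both boxes in their pockets, and finish while still holding it there, level and still. Never tip the carrier, and leave the other things on the bench where they lie.

Things in the scene. Friction and masses are not known exactly. Their poses are not given: they have to be found in the camera images.
- carrier: Loose plywood carrier standing on the bench, 0.4 to 0.6 kg. Base plate 116 mm (its own x) by 252 mm (its y), 16 mm thick, with two pockets cut 9 mm deep into its top, one at each end. Origin at the centre of the underside, z up. Lengthwise it lies roughly across the robot's view
- handle (a point): Centre of the carrier's bar handle, which bridges the middle of the base on two side posts: 73 mm above the carrier's underside. Wooden bar running along the carrier's x, 84 mm clear between the posts, 20 mm thick (along the carrier's y), 26 mm high (60 to 86 mm above the underside), open below; posts reach 90 mm. The laden carrier balances at this point. Axes as the carrier's
- empty_pocket (a point): Centre of the floor of the empty pocket (at the carrier's +y end, 80 mm from its middle, 7 mm above its underside). Rectangular pocket, 76 mm along the carrier's y, 54 mm along its x, 9 mm deep, mouth slightly chamfered. Axes as the carrier's
- full_pocket (a point): Centre of the floor of the pocket at the other (-y) end, of the same shape, in which the second box sits from the start. Axes as the carrier's
- box_a: The loose small card box, lying on the bench left of the carrier: its own x 72 mm, y 50 mm, height 22 mm; about 60 g, firm. Origin at the centre of its underside. Either way round fits the pocket, long side along the pocket's long side
- box_a_centre (a point): Centre of the loose card box, half-way up (11 mm above its underside); axes as the box's: x along its 72 mm side, y along its 50 mm side, z up
- box_b_centre (a point): Centre, half-way up, of the second, equal card box, already seated in the full pocket; axes as its own (x along its 72 mm side)
- spanner_b: Steel combination spanner, 171 x 37 x 7 mm, lying flat between the loose box and the carrier; bystander; origin at the centre of its underside
- small_carton: Small brown carton, 58 x 64 x 46 mm, standing towards the back, beyond and left of the carrier; bystander; origin at the centre of its underside
- hexnut_0: Dark hexagon nut, 28 x 24 x 13 mm, near the front edge; bystander; origin at the centre of its underside
- stub_driver: Stubby screwdriver, 79 x 25 x 30 mm, near the front edge; bystander; origin at the centre of its underside
- pliers_black: Pliers with black grips, 163 x 64 x 17 mm, right of the carrier; bystander; origin at the centre of its underside
- yellow_driver: Long screwdriver, 266 x 37 x 42 mm, right of the carrier; bystander; origin at the centre of its underside
- tape_roll_a: Roll of tape lying flat, 100 mm across, 25 mm high, at the back; bystander; origin at the centre of its underside
Not all that is in view belongs to the job. What is shaped like the part that bears box_b_centre but purple is not meant.

How it is judged (in metres and radians):
On the way:
1. the loose box lies flat and fully down in the empty pocket, released, the carrier still standing on the bench (x of box_a_centre in the frame of empty_pocket between -0.005 and 0.005 m and y of box_a_centre in the frame of empty_pocket between -0.005 and 0.005 m and z of box_a_centre in the frame of empty_pocket between 0.008 and 0.0135 m and angle between the x axis of box_a_centre and the y axis of empty_pocket, either way round below 0.12 rad and angle between the z axis of box_a_centre and the z axis of empty_pocket, either way round below 0.06 rad and contact force between the fingers and box_a below 0.3 N and height (world z) of carrier below 0.005 m), for 0.2 s.
At the end, for the whole second after the job is handed in: The fingers hold the carrier (over 2 N), underside 70 to 150 mm above the bench, level within 0.09 rad, under 20 mm/s and 0.1 rad/s; both boxes in their pockets: within 5 mm, at most 2.5 mm off the floor, flat (0.06 rad), square (0.12 rad); fingers off the box put in (x of box_a_centre in the frame of empty_pocket between -0.005 and 0.005 m and y of box_a_centre in the frame of empty_pocket between -0.005 and 0.005 m and z of box_a_centre in the frame of empty_pocket between 0.008 and 0.0135 m and angle between the x axis of box_a_centre and the y axis of empty_pocket, either way round below 0.12 rad and angle between the z axis of box_a_centre and the z axis of empty_pocket, either way round below 0.06 rad and x of box_b_centre in the frame of full_pocket between -0.005 and 0.005 m and y of box_b_centre in the frame of full_pocket between -0.005 and 0.005 m and z of box_b_centre in the frame of full_pocket between 0.008 and 0.0135 m and angle between the x axis of box_b_centre and the y axis of full_pocket, either way round below 0.12 rad and angle between the z axis of box_b_centre and the z axis of full_pocket, either way round below 0.06 rad and height (world z) of carrier between 0.07 and 0.15 m and angle between carrier's own z axis and vertical below 0.09 rad and linear speed of carrier below 0.02 m/s and angular speed of carrier below 0.1 rad/s and contact force between the fingers and carrier above 2 N and contact force between the fingers and box_a below 0.3 N); the arm keeps its last pose, push and grip.
It fails at once if the carrier is tipped more than 0.25 rad (14 degrees) (angle between carrier's own z axis and vertical above 0.25 rad).
It fails at once if a bystander is moved more than 30 mm (distance of any of spanner_b, small_carton, hexnut_0, stub_driver, pliers_black, yellow_driver, tape_roll_a from where it was at the start of the episode above 0.03 m).
It also fails if it takes over 51 s, if anything falls off the work surface, if the arm or the gripper's body presses on something with over 40 N, if the wrist force passes 120 N, or if a joint passes its speed limit or range.

## Working session

There is one attempt and no reset: what is moved stays moved. The work goes in short steps, Python scripts to look and compute and a tool call to move; the robot and the scene stay as the last step left them, time stands still between calls to the robot, and variables do not carry over. Pictures are saved under pics/ and viewed, and the job is handed in when it is done.

Besides the shell and the picture viewer there is one more tool, called after "Call:" as name(argument=value, ...), one argument or row to a line, values as JSON. apply_moves: Moves the arm, as the interface text tells. Its arguments: {"type":"object","properties":{"plan":{"type":"array","items":{"type":"number"}},"force":{"type":"number"}},"required":["plan"]}

```bash
mkdir -p pics; cat > h.py <<'E'
import numpy as np, cv2, json
from scipy.spatial.transform import Rotation as R
from cell import readout, cams, ticket, manip
def snap(n,f):
    s=readout.read_state(); c=cams.camera(n)
    cv2.imwrite('pics/'+f+'.png',c['image'][:,:,::-1])
    return s,c
E
python3 - <<'E'
from h import *
for n in ['scene','side','wrist']:
    s,c=snap(n,n+'0'); print(n,{k:(v if k!='image' else v.shape) for k,v in c.items()})
print(s); print([a for a in dir(manip) if a[0]!='_'],manip.grip_depth)
E
```

```text
scene {'image': (480, 640, 3), 'fovy': 55.518784654425026, 'cx': 320.69883926766624, 'cy': 240.9983374716055, 'position': array([ 202.69412777, -806.95843084,  691.65705875]), 'orientation': array([-2.20227958,  0.00700583, -0.44802814])}
side {'image': (480, 640, 3), 'fovy': 51.90969373446302, 'cx': 319.1091635001307, 'cy': 238.86206576513266, 'position': array([  589.13205978, -1407.88202887,   594.57653946]), 'orientation': array([-1.95013314,  0.00400588,  0.01599472])}
wrist {'image': (480, 640, 3), 'fovy': 67.72057163817352, 'cx': 327.872475355766, 'cy': 236.83845730488744, 'T_tool_cam': array([[-7.40032197e-04, -2.69288128e-01,  9.63059373e-01,
        -1.78730254e+02],
       [ 9.99999445e-01,  5.23084977e-04,  9.14681260e-04,
         1.14848927e+00],
       [-7.50074694e-04,  9.63059516e-01,  2.69287592e-01,
        -7.92869981e+01],
       [ 0.00000000e+00,  0.00000000e+00,  0.00000000e+00,
         1.00000000e+00]])}
{'clock': 0.1, 'joints': array([ 1.15437916e+00,  3.00427540e-01,  1.52148543e+00, -4.39752458e-05,
        1.32071529e+00, -6.65774865e-02]), 'qd': array([ 0.00107322, -0.00199475, -0.00063497,  0.00036874, -0.00098123,
       -0.00075844]), 'effort': array([ 1.36921226e-03, -5.32641757e+01, -3.53286695e+01,  7.09125423e-02,
        2.35050183e-02, -4.95732445e-05]), 'eef_pos': array([188.42086176, 516.47631235, 204.95069104]), 'eef_rot': array([-1.59626559,  1.56975984, -1.94609436]), 'wrist_force': array([ 0.30640186, -0.33731699, -0.23368997]), 'moment': array([ 0.06451367,  0.00641837, -0.075906  ]), 'finger_gap': 93.82124585645583}
['Unreachable', 'grip_depth'] 18.8
```

View pics/scene0.png

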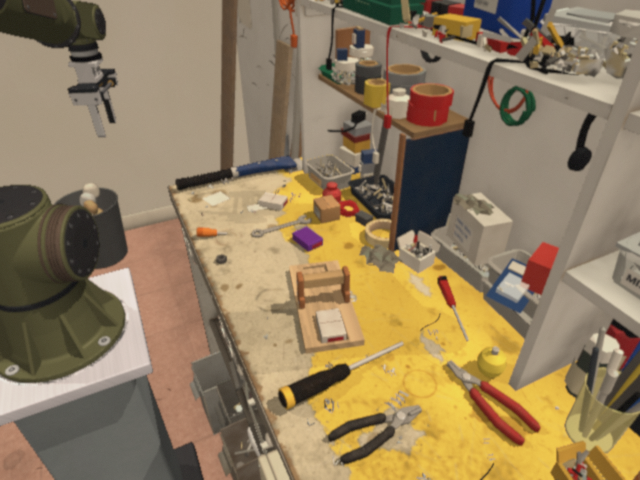

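View pics/side0.png

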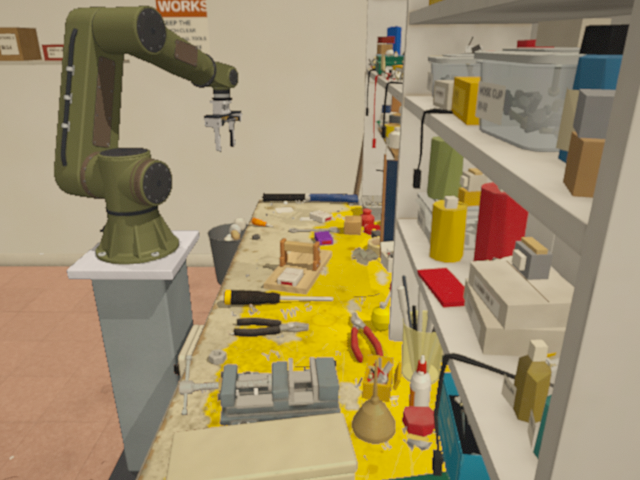

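View pics/wrist0.png

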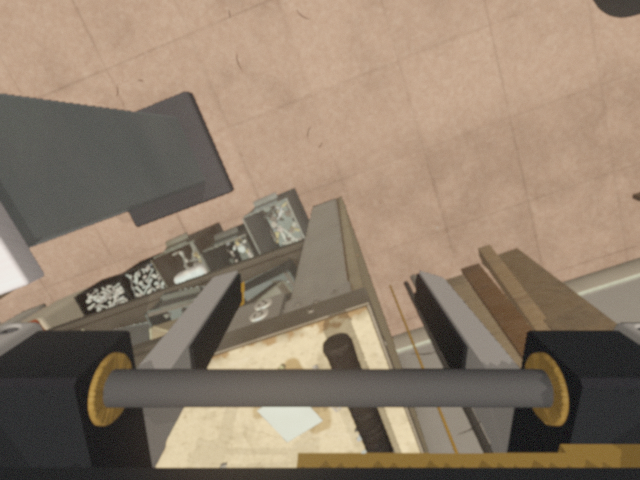

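```bash
python3 - <<'E'
import cv2
i=cv2.imread('pics/scene0.png')
cv2.imwrite('pics/c1.png',cv2.resize(i[160:360,180:400],None,fx=3.5,fy=3,interpolation=cv2.INTER_CUBIC)[:600])
from h import *
def ray(c,u,v):
    f=240/np.tan(np.radians(c['fovy']/2)); d=R.from_euler('xyz',c['orientation']).apply([(u-c['cx'])/f,(v-c['cy'])/f,1]); return d
def onp(c,u,v,z):
    d=ray(c,u,v);p=c['position'];return p+d*(z-p[2])/d[2]
c=cams.camera('scene')
for n,u,v,z in [('boxa',272,200,22),('purple',307,237,22),('handle',326,283,86),('paper',216,200,0),('boxb',331,323,29),('cartoon',326,205,46)]: print(n,onp(c,u,v,z))
E
cat >> h.py <<'E'
def ray(c,u,v):
    f=240/np.tan(np.radians(c['fovy']/2)); d=R.from_euler('xyz',c['orientation']).apply([(u-c['cx'])/f,(v-c['cy'])/f,1]); return d
def onp(c,u,v,z):
    d=ray(c,u,v);p=c['position'];return p+d*(z-p[2])/d[2]
E
```

```text
boxa [556.44975077 259.2463603   22.        ]
purple [571.5344371   50.94589986  22.        ]
handle [ 505.51970692 -191.54973988   86.        ]
paper [420.35539374 367.39855915   0.        ]
boxb [ 490.38728851 -244.63855795   29.        ]
cartoon [664.84015518 132.13465544  46.        ]
```

View pics/c1.png

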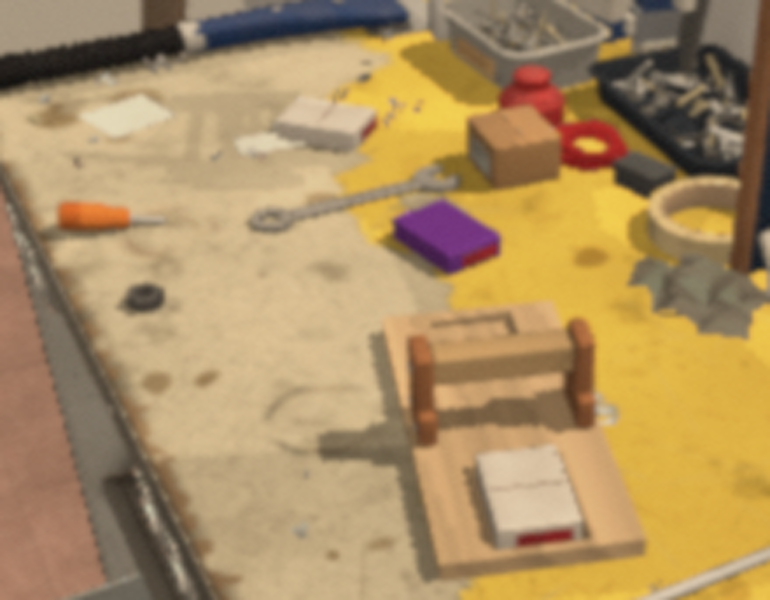

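```bash
cat >> h.py <<'E'
def tool(s): return R.from_euler('xyz',s['eef_rot'])
def yaw(s):
    y=tool(s).as_matrix()[:,1]; return np.degrees(np.arctan2(y[1],y[0]))
def go(x,y,z,yw=None,n=None):
    s=readout.read_state(); M=tool(s).as_matrix()
    a=0 if yw is None else (np.radians(yw-yaw(s))+np.pi)%(2*np.pi)-np.pi
    # desired: tool x straight down, jaw axis at yw
    t=np.radians(yaw(s))+a; T=np.array([[0,0,-1],[np.cos(t),np.sin(t),0],[0,0,0]]).T; T[:,2]=np.cross(T[:,0],T[:,1])
    rv=R.from_matrix(M.T@T).as_rotvec(); d=np.array([x,y,z])-s['eef_pos']
    print('pos',s['eef_pos'].round(1),'yaw',round(yaw(s),2),'tilt',(M[:,0]).round(4),'clk',round(s['clock'],2),'gap',round(s['finger_gap'],1),'F',s['wrist_force'].round(1))
    print('rotvec',rv.round(4),'deg',np.degrees(np.linalg.norm(rv)).round(1),'shift oldaxes',(M.T@d/1000).round(4),'shift newaxes',(T.T@d/1000).round(4))
def wonp(s,c,u,v,z):
    f=240/np.tan(np.radians(c['fovy']/2)); T=c['T_tool_cam']; M=tool(s).as_matrix()
    d=M@T[:3,:3]@np.array([(u-c['cx'])/f,(v-c['cy'])/f,1]); p=s['eef_pos']+M@T[:3,3]
    return p+d*(z-p[2])/d[2]
E
python3 - <<'E'
from h import *
s=readout.read_state(); print(tool(s).as_matrix().round(3),yaw(s)); go(520,260,240)
E
```

```text
[[-0.     0.343  0.939]
 [-0.001  0.939 -0.343]
 [-1.    -0.001 -0.   ]] 69.95634812034312
pos [188.4 516.6 205.1] yaw 69.96 tilt [-3.e-04 -6.e-04 -1.e+00] clk 0.2 gap 94.3 F [ 0.8 -0.3 -0.6]
rotvec [-0.     -0.      0.0007] deg 0.0 shift oldaxes [-0.0348 -0.1274  0.3994] shift newaxes [-0.0349 -0.1274  0.3994]
```

Call:
apply_moves(
  plan=[0,0,0,-0.005,-0.018,0.057,100,0,0,0,-0.005,-0.018,0.057,100,0,0,0,-0.005,-0.018,0.057,100,0,0,0,-0.005,-0.018,0.057,100,0,0,0,-0.005,-0.018,0.057,100],
)

```text
clock: 0.82
eef_pos: [426.7, 333.0, 230.6]
eef_rot: [-3.091, 1.571, 2.843]
wrist_force: [0.9, 1.9, 0.1]
finger_gap: 93.9
```

Call:
apply_moves(
  plan=[0,0,0,-0.005,-0.018,0.057,100,0,0,0,-0.005,-0.018,0.057,100,0,0,0,0,0,0,100],
)

```text
clock: 1.2
eef_pos: [522.4, 259.0, 240.0]
eef_rot: [-1.709, 1.57, -2.063]
wrist_force: [-0.4, 0.6, -0.0]
finger_gap: 94.1
```

```bash
python3 - <<'E'
from h import *
s,c=snap('wrist','w1'); go(520,260,240)
E
```

```text
pos [520.9 260.5 239.9] yaw 69.8 tilt [-8.e-04 -2.e-04 -1.e+00] clk 1.25 gap 93.9 F [-0.3  0.5 -0. ]
rotvec [-0.     -0.0007  0.0005] deg 0.0 shift oldaxes [-0.0001 -0.0007 -0.0007] shift newaxes [-0.0001 -0.0007 -0.0007]
```

View pics/w1.png

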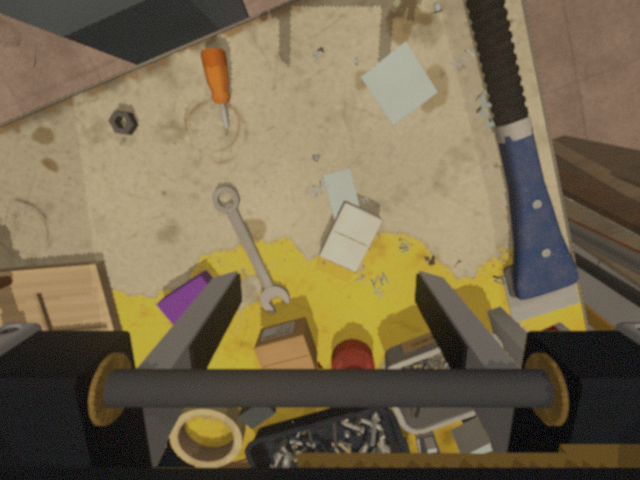

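```bash
cat > m.py <<'E'
from h import *
i=cv2.imread('pics/w1.png'); hsv=cv2.cvtColor(i,cv2.COLOR_BGR2HSV)
print(hsv[225,355],hsv[255,345],hsv[185,340],hsv[215,300])
cr=i[160:310,270:430]; cv2.imwrite('pics/w1c.png',cv2.resize(cr,None,fx=4,fy=4,interpolation=cv2.INTER_CUBIC))
E
python3 m.py
```

```text
[ 24  39 189] [ 23  39 188] [ 30  26 170] [ 21  71 182]
```

View pics/w1c.png

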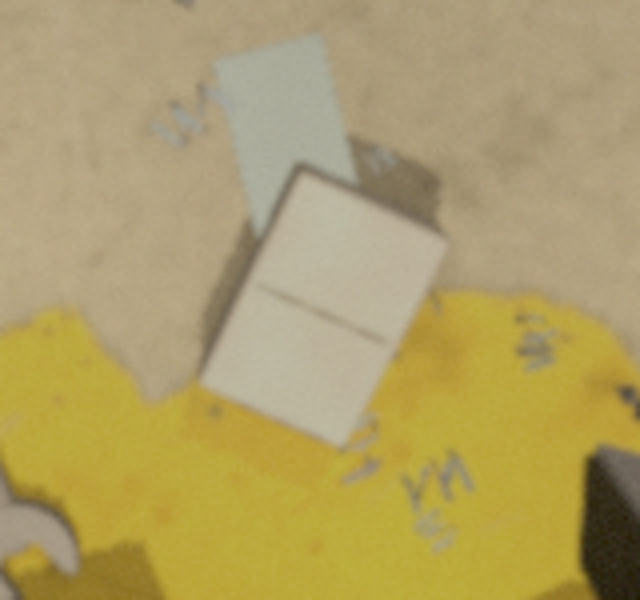

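```bash
cat > m.py <<'E'
from h import *
s=readout.read_state(); c=cams.camera('wrist')
P=np.array([wonp(s,c,270+a/4,160+b/4,22) for a,b in [(303,170),(445,238),(345,445),(204,382)]])
print(P.round(1)); m=P.mean(0); print('ctr',m)
print([np.linalg.norm(P[i]-P[(i+1)%4]).round(1) for i in range(4)])
a=P[2]-P[1]+P[3]-P[0]; w=P[1]-P[0]+P[2]-P[3]; print(np.degrees(np.arctan2(a[1],a[0])),np.degrees(np.arctan2(w[1],w[0])))
go(m[0],m[1],40,np.degrees(np.arctan2(w[1],w[0])))
E
python3 m.py
```

```text
[[520.3 283.5  22. ]
 [552.6 314.9  22. ]
 [602.1 267.9  22. ]
 [569.4 235.6  22. ]]
ctr [561.09959818 275.4608956   22.        ]
[np.float64(45.0), np.float64(68.3), np.float64(46.0), np.float64(68.6)]
-43.90182006633417 44.371911806592315
pos [520.  261.4 240. ] yaw 69.91 tilt [-9.e-04 -1.e-04 -1.e+00] clk 1.3 gap 93.8 F [-0.3 -1.  -0.9]
rotvec [ 0.4457 -0.0007  0.0006] deg 25.5 shift oldaxes [0.1999 0.0274 0.0339] shift newaxes [0.2    0.0392 0.0187]
```

Call:
apply_moves(
  plan=[0,0,0,0.05,0.014,0.017,100,0,0,0,0.05,0.013,0.017,100,0.1486,0,0,0.025,0,0,100,0.1486,0,0,0.025,0,0,100,0.1486,0,0,0.015,0,0,100],
)

```text
clock: 1.92
eef_pos: [559.7, 276.5, 74.1]
eef_rot: [-2.011, 1.569, -2.81]
wrist_force: [0.2, -0.2, 0.2]
finger_gap: 94.2
```

```bash
python3 - <<'E'
from h import *
s,c=snap('wrist','w2'); go(561,275,40,44.3)
snap('scene','s2')
E
```

```text
pos [559.2 276.2  72.5] yaw 43.83 tilt [-0.0034 -0.0013 -1.    ] clk 1.98 gap 94.0 F [-0.3 -0.6 -2.8]
rotvec [-0.0082 -0.0015  0.0033] deg 0.5 shift oldaxes [0.0325 0.0006 0.0022] shift newaxes [0.0325 0.0004 0.0021]
```

View pics/w2.png

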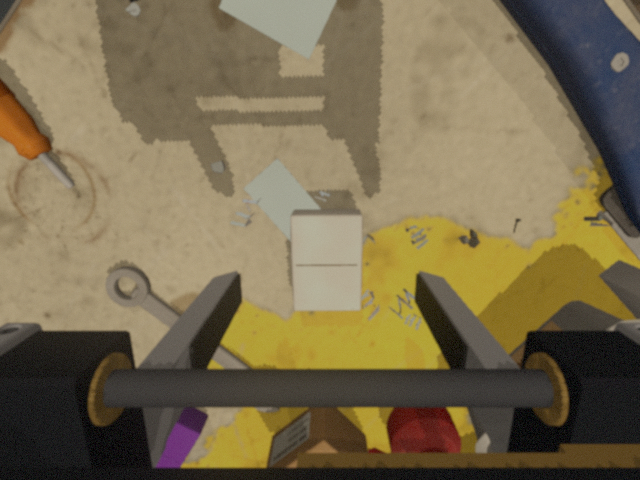

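```bash
cat > m.py <<'E'
from h import *
i=cv2.imread('pics/w2.png'); hsv=cv2.cvtColor(i,cv2.COLOR_BGR2HSV)
cv2.imwrite('pics/w2c.png',cv2.resize(i[195:330,270:385],None,fx=4.4,fy=4.4,interpolation=cv2.INTER_CUBIC))
mk=((hsv[...,1]<50)&(hsv[...,2]>120)).astype(np.uint8); mk[:205]=0; mk[330:]=0; mk[:,:285]=0; mk[:,375:]=0
mk=cv2.morphologyEx(mk,cv2.MORPH_OPEN,np.ones((7,7)))
cs=cv2.findContours(mk,0,2)[0]; k=max(cs,key=cv2.contourArea); r=cv2.minAreaRect(k); b=cv2.boxPoints(r); print(r)
c=cams.camera('wrist'); s=readout.read_state()
P=np.array([wonp(s,c,*q,22) for q in b]); print(P.round(1),P.mean(0),[np.linalg.norm(P[j]-P[j-1]).round(1) for j in range(4)])
print('sides ang',[np.degrees(np.arctan2(*(P[j]-P[j-1])[1::-1])).round(1) for j in range(4)])
E
python3 m.py
```

```text
((322.5, 234.0), (58.0, 75.0), 90.0)
[[515.  283.1  22. ]
 [550.  317.7  22. ]
 [579.1 289.7  22. ]
 [542.5 253.4  22. ]] [546.63239263 285.97356432  22.        ] [np.float64(40.4), np.float64(49.3), np.float64(40.4), np.float64(51.5)]
sides ang [np.float64(132.8), np.float64(44.7), np.float64(-43.9), np.float64(-135.3)]
```

View pics/w2c.png

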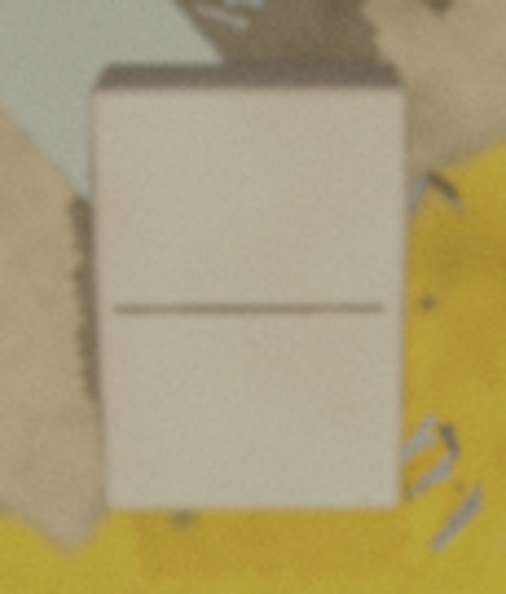

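```bash
cat > m.py <<'E'
from h import *
c=cams.camera('wrist'); s=readout.read_state()
P=np.array([wonp(s,c,270+a/4.4,195+b/4.4,22) for a,b in [(95,90),(405,88),(402,507),(107,510)]]); m=P.mean(0)
print(P.round(1),m,[np.linalg.norm(P[j]-P[j-1]).round(1) for j in range(4)])
print('sides ang',[np.degrees(np.arctan2(*(P[j]-P[j-1])[1::-1])).round(1) for j in range(4)])
go(m[0],m[1],11,44.5)
E
python3 m.py
```

```text
[[523.6 280.8  22. ]
 [556.6 313.9  22. ]
 [606.6 265.3  22. ]
 [572.8 231.2  22. ]] [564.88068715 272.78685732  22.        ] [np.float64(69.9), np.float64(46.8), np.float64(69.7), np.float64(48.1)]
sides ang [np.float64(134.8), np.float64(45.1), np.float64(-44.2), np.float64(-134.7)]
pos [560.8 276.2  76. ] yaw 44.69 tilt [ 2.e-04  1.e-04 -1.e+00] clk 2.12 gap 94.0 F [ 0.4 -0.4  1. ]
rotvec [ 0.0033  0.     -0.0002] deg 0.2 shift oldaxes [0.065  0.0005 0.0053] shift newaxes [0.065  0.0005 0.0053]
```

Call:
apply_moves(
  plan=[0,0,0,0.03,0.0005,0.005,100,0,0,0,0.025,0,0,100,0,0,0,0.01,0,0,100,0,0,0,0,0,0,0,0,0,0,0,0,0,0],
  force=15,
)

```text
clock: 2.75
eef_pos: [565.7, 272.5, 11.8]
eef_rot: [1.188, 1.569, 0.393]
wrist_force: [0.5, 0.8, 0.3]
finger_gap: 77.1
```

Call:
apply_moves(
  plan=[0,0,0,0,0,0,0,0,0,0,0,0,0,0],
)

```text
clock: 3.0
eef_pos: [565.4, 272.2, 11.0]
eef_rot: [1.177, 1.57, 0.381]
wrist_force: [0.5, 0.5, -0.2]
finger_gap: 57.3
```

Call:
apply_moves(
  plan=[0,0,0,0,0,0,0,0,0,0,0,0,0,0,0,0,0,0,0,0,0],
)

```text
clock: 3.38
eef_pos: [565.3, 272.1, 10.7]
eef_rot: [1.068, 1.571, 0.272]
wrist_force: [-1.6, -1.2, 3.2]
finger_gap: 50.4
```

```bash
python3 - <<'E'
from h import *
s,c=snap('wrist','w3'); go(565,272,110)
E
```

```text
pos [565.3 272.1  10.7] yaw 44.42 tilt [ 2.e-04  1.e-04 -1.e+00] clk 3.42 gap 50.0 F [-1.8 -0.5  4.4]
rotvec [-0.      0.0001 -0.0002] deg 0.0 shift oldaxes [-0.0993 -0.0002 -0.0001] shift newaxes [-0.0993 -0.0003 -0.0001]
```

View pics/w3.png

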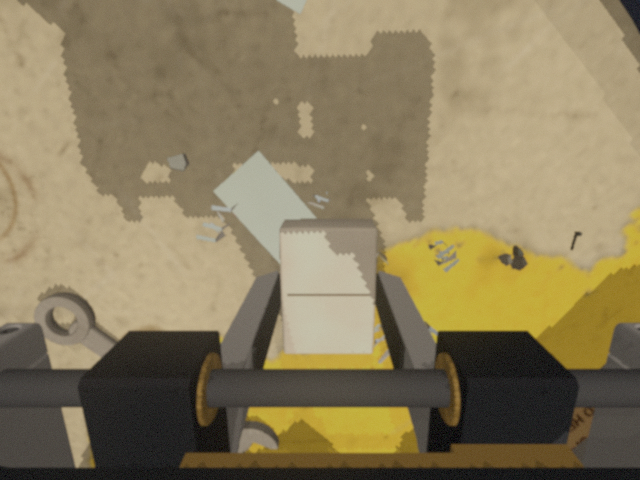

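Call:
apply_moves(
  plan=[0,0,0,-0.03,0,0,0,0,0,0,-0.06,0,0,0,0,0,0,-0.06,0,0,0],
)

```text
clock: 3.8
eef_pos: [564.8, 271.9, 161.7]
eef_rot: [-1.986, 1.57, -2.781]
wrist_force: [0.2, -0.1, -0.5]
finger_gap: 50.2
```

```bash
python3 - <<'E'
from h import *
c=cams.camera('scene')
P=np.array([onp(c,180+a/3.5,160+b/3,16) for a,b in [(388,320),(438,562),(643,540),(555,303)]])
print(P.round(1),P.mean(0),[np.linalg.norm(P[j]-P[j-1]).round(1) for j in range(4)])
print('sides ang',[np.degrees(np.arctan2(*(P[j]-P[j-1])[1::-1])).round(1) for j in range(4)])
s,c=snap('wrist','w4'); go(500,-60,200,5)
E
```

```text
[[ 492.2  -32.9   16. ]
 [ 423.5 -268.3   16. ]
 [ 532.8 -301.3   16. ]
 [ 601.8  -63.2   16. ]] [ 512.58336474 -166.43069353   16.        ] [np.float64(113.7), np.float64(245.2), np.float64(114.2), np.float64(247.9)]
sides ang [np.float64(164.5), np.float64(-106.3), np.float64(-16.8), np.float64(73.8)]
pos [567.4 273.1 167.5] yaw 44.43 tilt [ 0.0098  0.0041 -0.9999] clk 3.9 gap 50.3 F [ 0.9 -0.2 -0.2]
rotvec [ 6.881e-01  4.000e-04 -1.080e-02] deg 39.4 shift oldaxes [-0.0345 -0.2809  0.1908] shift newaxes [-0.0325 -0.0962  0.3259]
```

View pics/w4.png

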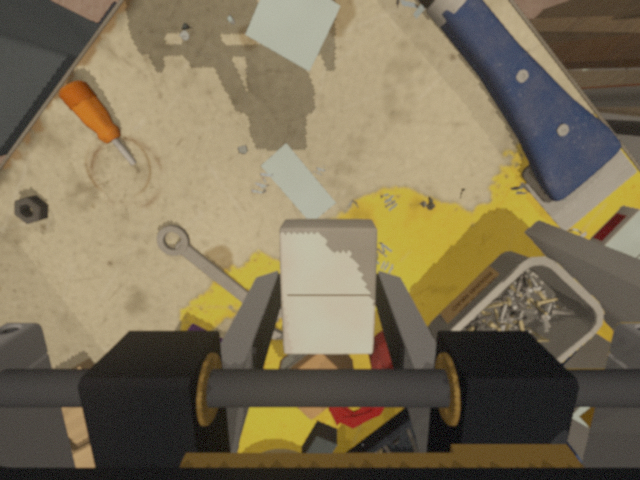

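```bash
python3 - <<'E'
from h import *
go(517,-147,200,-16.3)
E
```

```text
pos [567.4 273.1 167.5] yaw 44.43 tilt [ 0.0098  0.0041 -0.9999] clk 3.9 gap 50.3 F [ 0.9 -0.2 -0.2]
rotvec [ 1.0598 -0.0016 -0.011 ] deg 60.7 shift oldaxes [-0.0347 -0.3297  0.2648] shift newaxes [-0.0325  0.0695  0.4173]
```

Call:
apply_moves(
  plan=[0,0,0,-0.005,-0.0412,0.0331,0,0,0,0,-0.005,-0.0412,0.0331,0,0,0,0,-0.005,-0.0412,0.0331,0,0,0,0,-0.005,-0.0412,0.0331,0,0,0,0,-0.005,-0.0412,0.0331,0],
)

```text
clock: 4.53
eef_pos: [533.2, 8.1, 184.8]
eef_rot: [-2.397, 1.57, 3.09]
wrist_force: [-0.0, -0.1, 0.0]
finger_gap: 50.4
```

Call:
apply_moves(
  plan=[0,0,0,-0.005,-0.0412,0.0331,0,0,0,0,-0.005,-0.0412,0.0331,0,0,0,0,-0.004,-0.0412,0.0331,0,0.1766,0,0,0,0,0,0,0.1766,0,0,0,0,0,0],
)

```text
clock: 5.15
eef_pos: [514.7, -148.4, 198.5]
eef_rot: [-2.383, 1.57, 2.744]
wrist_force: [0.1, 0.0, -0.6]
finger_gap: 50.4
```

Call:
apply_moves(
  plan=[0.1766,0,0,0,0,0,0,0.1766,0,0,0,0,0,0,0.1766,0,0,0,0,0,0,0.1766,0,0,0,0,0,0,0,0,0,0,0,0,0],
)

```text
clock: 5.78
eef_pos: [514.9, -147.7, 198.7]
eef_rot: [-1.612, 1.57, 2.817]
wrist_force: [-0.3, -0.4, -0.6]
finger_gap: 50.7
```

```bash
python3 - <<'E'
from h import *
s,c=snap('wrist','w5'); print(s['eef_pos'],s['eef_rot'].tolist());go(517,-147,200,-16.3)
E
```

```text
[ 514.89245952 -147.69535557  198.65670333] [-1.611757745078868, 1.569791064954992, 2.817309899482437]
pos [ 514.9 -147.7  198.8] yaw -16.07 tilt [-8.e-04  3.e-04 -1.e+00] clk 5.83 gap 50.2 F [ 0.1 -0.1 -1.2]
rotvec [ 0.004  -0.0001  0.0008] deg 0.2 shift oldaxes [-0.0012  0.0018 -0.0012] shift newaxes [-0.0012  0.0018 -0.0012]
```

View pics/w5.png

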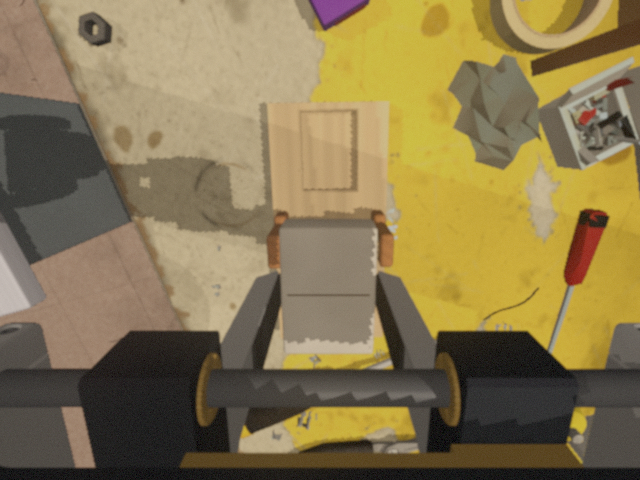

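Empty pocket is clearly visible at (329,149), far end of the carrier, aligned with the held box (seam v≈295). I'll enlarge it.

```bash
python3 - <<'E'
import cv2
i=cv2.imread('pics/w5.png')
cv2.imwrite('pics/w5c.png',cv2.resize(i[90:225,255:405],None,fx=4.4,fy=4.4,interpolation=cv2.INTER_CUBIC))
cv2.imwrite('pics/w5d.png',cv2.resize(i[210:365,260:400],None,fx=3.8,fy=3.8,interpolation=cv2.INTER_CUBIC))
E
```

```text
(no output)
```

View pics/w5c.png

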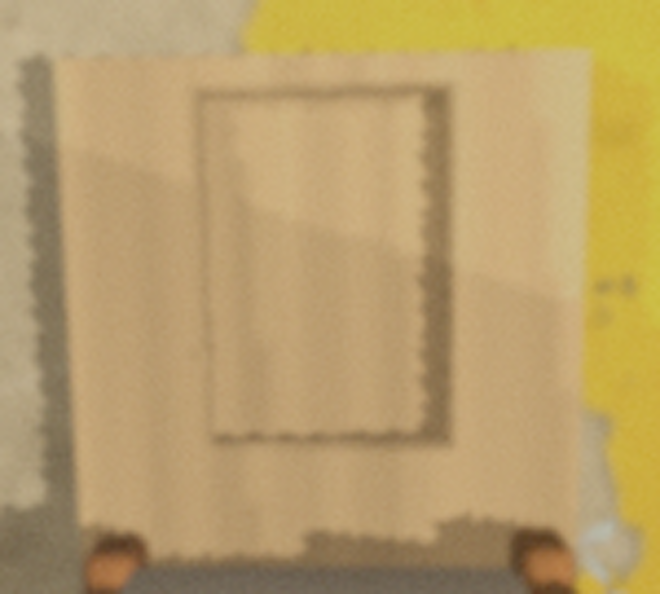

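View pics/w5d.png

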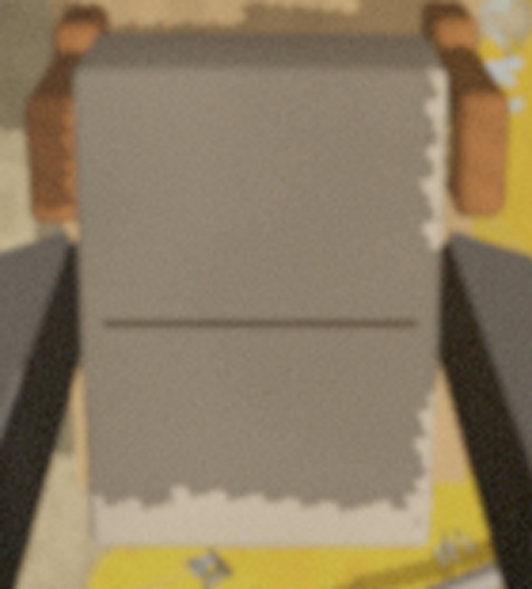

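```bash
cat > m.py <<'E'
from h import *
c=cams.camera('wrist'); s=readout.read_state(); M=tool(s).as_matrix()
def rep(P,n):
    m=P.mean(0); print(n,P.round(1).tolist(),m.round(1),[np.linalg.norm(P[j]-P[j-1]).round(1) for j in range(len(P))])
    print(' ang',[np.degrees(np.arctan2(*(P[j]-P[j-1])[1::-1])).round(1) for j in range(len(P))]); return m
z=16
P=np.array([wonp(s,c,255+a/4.4,90+b/4.4,z) for a,b in [(197,88),(455,88),(452,442),(210,440)]])
pk=rep(P,'pocket')
E=np.array([wonp(s,c,255+a/4.4,90+b/4.4,z) for a,b in [(55,58),(592,52),(580,490),(76,490)]]); rep(E,'plate')
B=np.array([wonp(s,c,260+a/3.8,210+b/3.8,s['eef_pos'][2]+11) for a,b in [(77,68),(443,68),(431,545),(97,545)]])
bx=rep(B,'box'); print('box in tool',(M.T@(bx-s['eef_pos'])).round(1))
print('pocket in tool',(M.T@(pk-s['eef_pos'])).round(1)); print('move (tool)',(M.T@(pk-bx)).round(1))
S=[wonp(s,c,260+a/3.8,210+323/3.8,s['eef_pos'][2]+11) for a in (103,417)]; print('seam',(M.T@((S[0]+S[1])/2-s['eef_pos'])).round(1))
E
python3 m.py
```

```text
pocket [[517.3, -39.5, 16.0], [571.1, -55.0, 16.0], [550.9, -129.3, 16.0], [497.5, -113.5, 16.0]] [534.2 -84.3  16. ] [np.float64(76.5), np.float64(56.0), np.float64(77.0), np.float64(55.7)]
 ang [np.float64(75.0), np.float64(-16.0), np.float64(-105.2), np.float64(163.5)]
plate [[489.6, -25.2, 16.0], [601.4, -56.0, 16.0], [576.6, -148.3, 16.0], [464.2, -116.0, 16.0]] [533.  -86.4  16. ] [np.float64(94.3), np.float64(116.0), np.float64(95.5), np.float64(117.0)]
 ang [np.float64(74.4), np.float64(-15.4), np.float64(-105.0), np.float64(164.0)]
box [[502.3, -105.3, 209.9], [547.1, -118.2, 209.9], [528.8, -185.0, 209.9], [483.6, -172.0, 209.9]] [ 515.4 -145.1  209.9] [np.float64(69.2), np.float64(46.6), np.float64(69.2), np.float64(47.0)]
 ang [np.float64(74.3), np.float64(-16.0), np.float64(-105.3), np.float64(164.0)]
box in tool [-11.   -0.3  -2.6]
pocket in tool [182.9   1.1 -66.2]
move (tool) [193.9   1.4 -63.6]
seam [-11.   -0.6  -2. ]
```

Call:
apply_moves(
  plan=[0,0,0,0,0.0007,-0.032,0,0,0,0,0,0.0007,-0.0317,0,-0.0095,0,0,0.05,0,0,0,0,0,0,0.05,0,0,0,0,0,0,0.039,0,0,0],
)

```text
clock: 6.5
eef_pos: [533.7, -86.8, 58.3]
eef_rot: [-1.535, 1.57, 2.906]
wrist_force: [0.4, -0.7, -0.4]
finger_gap: 50.5
```

Call:
apply_moves(
  plan=[0,0,0,0,0,0,0],
)

```text
clock: 6.62
eef_pos: [532.8, -86.7, 58.2]
eef_rot: [-1.523, 1.566, 2.917]
wrist_force: [0.0, -0.2, -0.1]
finger_gap: 50.3
```

```bash
python3 - <<'E'
from h import *
s,c=snap('wrist','w6'); go(534,-84,40,-15.5)
E
```

```text
pos [534.1 -87.   60.4] yaw -15.63 tilt [-1.4e-03  3.0e-04 -1.0e+00] clk 6.67 gap 50.1 F [-0.8 -0.2 -0.8]
rotvec [-0.0022  0.0001  0.0015] deg 0.2 shift oldaxes [ 0.0204 -0.0009 -0.0028] shift newaxes [ 0.0204 -0.0009 -0.0028]
```

View pics/w6.png

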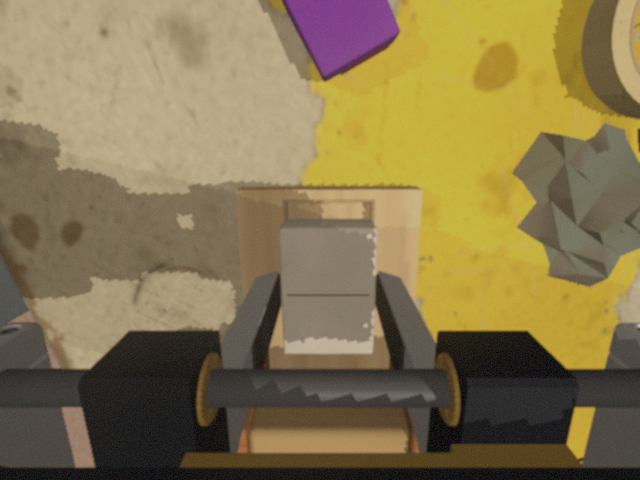

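```bash
cat > m.py <<'E'
from h import *
i=cv2.imread('pics/w6.png'); cv2.imwrite('pics/w6c.png',cv2.resize(i[170:290,225:435],None,fx=3.8,fy=3.8,interpolation=cv2.INTER_CUBIC))
c=cams.camera('wrist'); s=readout.read_state(); M=tool(s).as_matrix()
for n,a,b in [('plate L',237,187),('plate R',421,188),('pk L',284,200.5),('pk R',374,200.5)]:
    print(n,(M.T@(wonp(s,c,a,b,16)-s['eef_pos'])).round(1))
E
python3 m.py
```

```text
plate L [ 45.6 -57.8 -49.4]
plate R [ 45.8  57.6 -48.8]
pk L [ 45.7 -28.6 -40.9]
pk R [ 45.7  28.4 -40.9]
```

View pics/w6c.png

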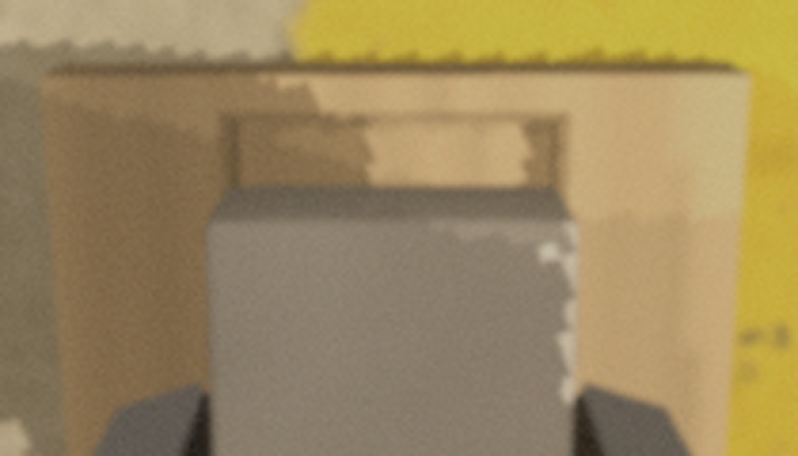

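Call:
apply_moves(
  plan=[0,0,0,0.02,0,0,0,0,0,0,0.01,0,0,0,0,0,0,0.004,0,0,0,0,0,0,0,0,0,0],
)

```text
clock: 7.22
eef_pos: [534.6, -87.1, 27.0]
eef_rot: [1.647, 1.57, -0.198]
wrist_force: [0.1, -0.3, -0.3]
finger_gap: 50.3
```

```bash
python3 - <<'E'
from h import *
s,c=snap('wrist','w7'); go(534,-87,18,-15.6)
E
```

```text
pos [534.6 -87.1  27.1] yaw -15.74 tilt [ 8.e-04 -2.e-04 -1.e+00] clk 7.28 gap 50.0 F [ 0.7  0.3 -1.5]
rotvec [-0.0024 -0.     -0.0008] deg 0.1 shift oldaxes [ 0.0091 -0.0006  0.0001] shift newaxes [ 0.0091 -0.0006  0.0001]
```

View pics/w7.png

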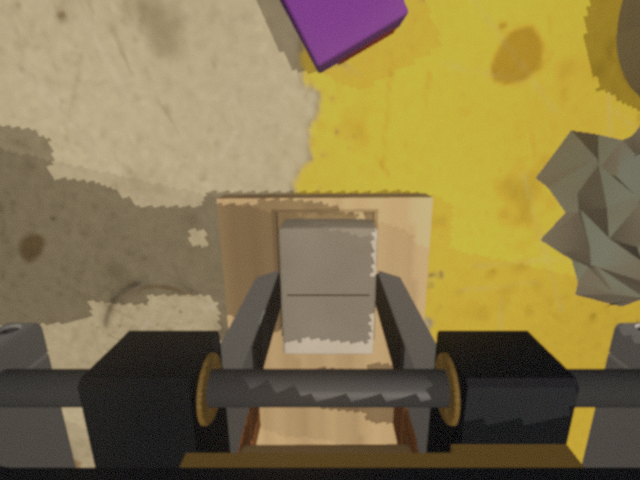

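Call:
apply_moves(
  plan=[0,0,0,0.003,0,0,0,0,0,0,0.002,0,0,0,0,0,0,0,0,0,0],
)

```text
clock: 7.65
eef_pos: [534.3, -87.0, 21.3]
eef_rot: [-1.452, 1.571, 2.985]
wrist_force: [0.2, 0.5, -0.3]
finger_gap: 50.3
```

No contact force; it is entering freely.

Call:
apply_moves(
  plan=[0,0,0,0.002,0,0,0,0,0,0,0.0015,0,0,0,0,0,0,0,0,0,0],
)

```text
clock: 8.02
eef_pos: [534.3, -87.0, 17.8]
eef_rot: [-1.497, 1.571, 2.941]
wrist_force: [0.8, -0.3, -0.9]
finger_gap: 49.9
```

```bash
python3 - <<'E'
from h import *
s,c=snap('wrist','w8'); go(534,-87,18,-15.6)
i=cv2.imread('pics/w8.png'); cv2.imwrite('pics/w8c.png',cv2.resize(i[180:370,205:445],None,fx=3.2,fy=3.1,interpolation=cv2.INTER_CUBIC))
E
```

```text
pos [534.3 -87.   17.9] yaw -15.75 tilt [-1.e-04  0.e+00 -1.e+00] clk 8.07 gap 50.3 F [-0.1  0.8 -1.4]
rotvec [-0.0026 -0.      0.0001] deg 0.1 shift oldaxes [-0.0001 -0.0003  0.0001] shift newaxes [-0.0001 -0.0003  0.0001]
```

View pics/w8c.png

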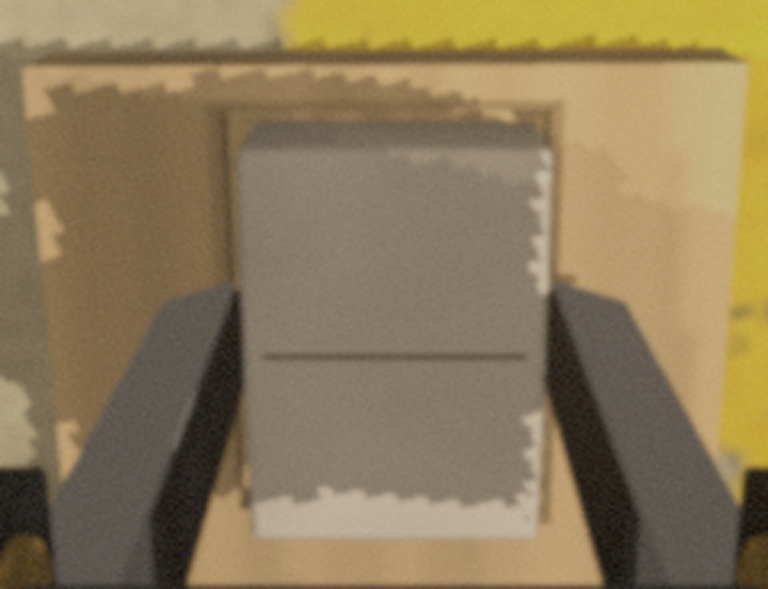

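Call:
apply_moves(
  plan=[0,0,0,0,0,0,100,0,0,0,0,0,0,100,0,0,0,0,0,0,100,0,0,0,0,0,0,100,0,0,0,0,0,0,100],
)

```text
clock: 8.7
eef_pos: [534.3, -87.0, 18.0]
eef_rot: [0.093, 1.571, -1.752]
wrist_force: [-0.1, 0.6, 0.7]
finger_gap: 93.3
```

Call:
apply_moves(
  plan=[0,0,0,0,0,0,100,0,0,0,-0.02,0,0,100,0,0,0,-0.05,0,0,100,0,0,0,-0.05,0,0,100,0,0,0,0,0,0,100],
)

```text
clock: 9.32
eef_pos: [535.9, -87.3, 141.6]
eef_rot: [1.612, 1.564, -0.234]
wrist_force: [-0.3, 0.8, -0.7]
finger_gap: 94.1
```

```bash
python3 - <<'E'
from h import *
s,c=snap('wrist','w9'); go(534,-87,18,-15.6); snap('scene','s9')
E
```

```text
pos [534.8 -87.1 139.1] yaw -15.75 tilt [ 2.7e-03 -6.0e-04 -1.0e+00] clk 9.38 gap 93.8 F [-0.6 -0.3 -0.6]
rotvec [-0.0026 -0.0001 -0.0028] deg 0.2 shift oldaxes [ 1.211e-01 -1.200e-03  1.000e-04] shift newaxes [ 1.211e-01 -8.000e-04  1.000e-04]
```

View pics/w9.png

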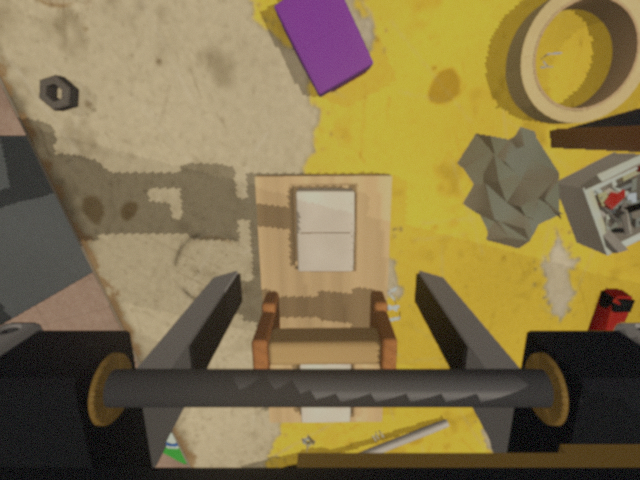

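```bash
python3 - <<'E'
import cv2
i=cv2.imread('pics/w9.png'); cv2.imwrite('pics/w9c.png',cv2.resize(i[165:375,245:405],None,fx=3.6,fy=2.8,interpolation=cv2.INTER_CUBIC))
E
```

```text
(no output)
```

View pics/w9c.png

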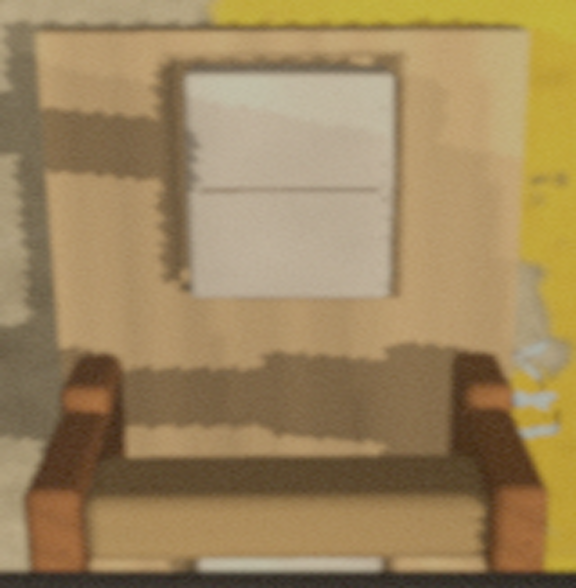

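```bash
cat > m.py <<'E'
from h import *
c=cams.camera('wrist'); s=readout.read_state(); M=tool(s).as_matrix(); print(s['eef_pos'],s['eef_rot'])
def q(l,z): return np.array([wonp(s,c,245+a/3.6,165+b/2.8,z) for a,b in l])
def rep(P,n):
    print(n,P.round(1).tolist(),P.mean(0).round(1),[np.linalg.norm(P[j]-P[j-1]).round(1) for j in range(4)],[np.degrees(np.arctan2(*(P[j]-P[j-1])[1::-1])).round(1) for j in range(4)])
rep(q([(185,72),(394,72),(390,297),(193,297)],29),'box')
rep(q([(90,493),(484,495),(487,559),(92,560)],86),'bar')
rep(q([(28,492),(546,488),(540,565),(38,565)],90),'posts')
e=q([(37,32),(530,30)],16); print('edge',e, e.mean(0))
d=e[1]-e[0]; d/=np.linalg.norm(d); n=np.array([-d[1],d[0],0]); print(np.degrees(np.arctan2(d[1],d[0])),'handle from edge',e.mean(0)-126*n)
E
python3 m.py
```

```text
[533.78533929 -86.88077833 136.8253135 ] [-1.53818397  1.56923131  2.89928884]
box [[518.9, -43.1, 29.0], [563.8, -55.7, 29.0], [545.6, -122.0, 29.0], [500.6, -109.4, 29.0]] [532.2 -82.5  29. ] [np.float64(68.8), np.float64(46.6), np.float64(68.8), np.float64(46.7)] [np.float64(74.5), np.float64(-15.7), np.float64(-105.4), np.float64(164.3)]
bar [[475.6, -135.8, 86.0], [551.8, -157.8, 86.0], [547.9, -176.6, 86.0], [469.7, -154.9, 86.0]] [ 511.2 -156.3   86. ] [np.float64(20.0), np.float64(79.3), np.float64(19.1), np.float64(81.2)] [np.float64(73.0), np.float64(-16.1), np.float64(-101.7), np.float64(164.5)]
posts [[465.2, -130.0, 90.0], [564.1, -156.6, 90.0], [557.9, -178.3, 90.0], [460.2, -150.9, 90.0]] [ 511.9 -154.    90. ] [np.float64(21.4), np.float64(102.4), np.float64(22.6), np.float64(101.5)] [np.float64(76.5), np.float64(-15.0), np.float64(-105.8), np.float64(164.3)]
edge [[487.93407369 -23.95039544  16.        ]
 [597.51788492 -54.15343792  16.        ]] [542.7259793  -39.05191668  16.        ]
-15.409054325128738 handle from edge [ 509.24671233 -160.52264848   16.        ]
```

```bash
python3 - <<'E'
from h import *
go(513.3,-160.5,140,74.5)
E
```

```text
pos [533.8 -86.9 136.8] yaw -15.75 tilt [-1.5e-03  4.0e-04 -1.0e+00] clk 9.47 gap 94.1 F [-0.5  0.  -0.4]
rotvec [-1.5752e+00 -1.2000e-03  1.3000e-03] deg 90.3 shift oldaxes [-0.0032  0.0003  0.0764] shift newaxes [-0.0032 -0.0764 -0.0001]
```

Call:
apply_moves(
  plan=[0,0,0,0,0,0.038,100,0,0,0,0,0,0.038,100,-0.175,0,0,0,0,0,100,-0.175,0,0,0,0,0,100,-0.175,0,0,0,0,0,100],
)

```text
clock: 10.1
eef_pos: [513.0, -160.0, 136.2]
eef_rot: [-2.194, 1.568, 2.774]
wrist_force: [0.2, -0.4, -0.9]
finger_gap: 94.1
```

Call:
apply_moves(
  plan=[-0.175,0,0,0,0,0,100,-0.175,0,0,0,0,0,100,-0.175,0,0,0,0,0,100,-0.175,0,0,0,0,0,100,-0.175,0,0,0,0,0,100],
)

```text
clock: 10.72
eef_pos: [513.0, -159.9, 136.2]
eef_rot: [-3.076, 1.568, 2.768]
wrist_force: [-0.5, -1.3, -0.1]
finger_gap: 94.2
```

Call:
apply_moves(
  plan=[-0.175,0,0,0,0,0,100,0,0,0,0,0,0,100,0,0,0,0,0,0,100],
)

```text
clock: 11.1
eef_pos: [513.4, -160.0, 137.2]
eef_rot: [3.034, 1.569, 2.76]
wrist_force: [0.0, -0.4, 0.5]
finger_gap: 93.9
```

```bash
python3 - <<'E'
from h import *
s,c=snap('wrist','w10'); go(513.3,-160.5,140,74.5); print(s['eef_pos'],s['eef_rot'])
E
```

```text
pos [ 513.5 -160.1  137.3] yaw 74.3 tilt [-9.e-04  4.e-04 -1.e+00] clk 11.15 gap 94.3 F [ 0.9 -0.6 -0.2]
rotvec [-0.0035 -0.001  -0.0001] deg 0.2 shift oldaxes [-0.0027 -0.0005 -0.    ] shift newaxes [-0.0027 -0.0005 -0.    ]
[ 513.38645373 -160.02661118  137.15171785] [3.03438881 1.56944253 2.75971021]
```

View pics/w10.png

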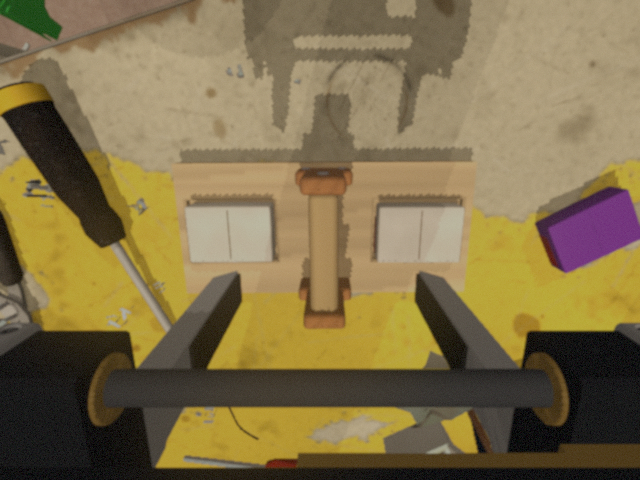

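```bash
cat > m.py <<'E'
from h import *
i=cv2.imread('pics/w10.png'); cv2.imwrite('pics/w10c.png',cv2.resize(i[145:335,165:485],None,fx=2.4,fy=2.4,interpolation=cv2.INTER_CUBIC))
c=cams.camera('wrist'); s=readout.read_state(); M=tool(s).as_matrix()
for n,a,b,z in [('top mid',324,194,86),('bot mid',323.5,309,86),('plate TL',174,163,16),('plate TR',475,161,16),('boxB',229.5,234,29),('boxA',420,234,29)]:
    print(n,(M.T@(wonp(s,c,a,b,z)-s['eef_pos'])).round(1))
E
python3 m.py
```

```text
top mid [ 51.6  -1.1 -43.6]
bot mid [51.5 -1.6 38.3]
plate TL [ 121.6 -125.3  -58.3]
plate TR [121.6 122.6 -60.1]
boxB [108.5 -80.4  -1.3]
boxA [108.6  78.2  -1.3]
```

View pics/w10c.png

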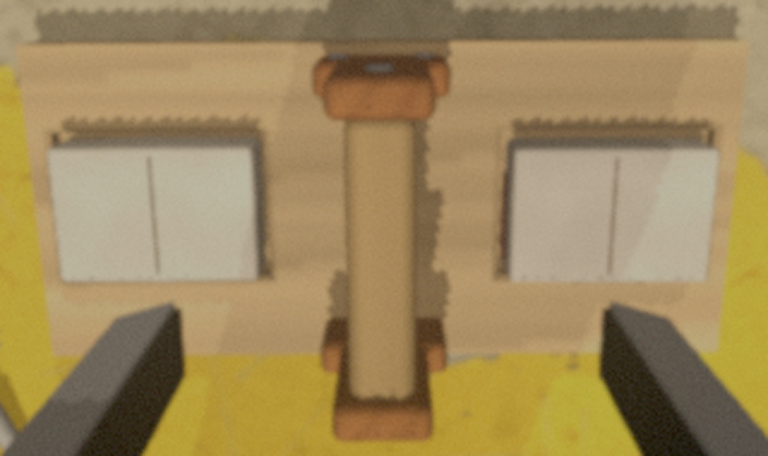

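Call:
apply_moves(
  plan=[0,0,0,0,-0.0013,-0.0015,100,0,0,0,0.04,0,0,100,0,0,0,0.03,0,0,100,0,0,0,0.013,0,0,100,0,0,0,0,0,0,100],
)

```text
clock: 11.82
eef_pos: [511.8, -161.0, 54.8]
eef_rot: [3.059, 1.57, 2.788]
wrist_force: [0.2, 0.1, 0.9]
finger_gap: 94.4
```

```bash
python3 - <<'E'
from h import *
s,c=snap('wrist','w11'); go(513.3,-160.5,54,74.5)
E
```

```text
pos [ 512.2 -161.2   55.6] yaw 74.47 tilt [ 6.e-04 -3.e-04 -1.e+00] clk 11.88 gap 94.1 F [-0.2  0.1  0.1]
rotvec [-0.0004  0.0007  0.0001] deg 0.0 shift oldaxes [0.0016 0.0009 0.0009] shift newaxes [0.0016 0.0009 0.0009]
```

View pics/w11.png

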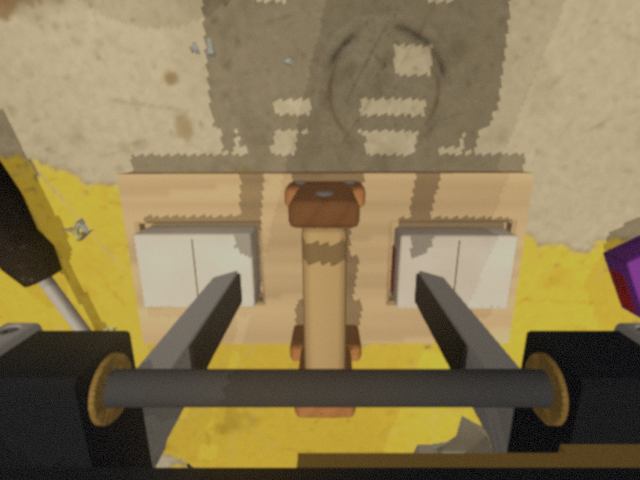

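Bar (326,300) is centred between the fingers and clear of them. Closing.

Call:
apply_moves(
  plan=[0,0,0,0,0,0,0,0,0,0,0,0,0,0,0,0,0,0,0,0,0,0,0,0,0,0,0,0,0,0,0,0,0,0,0],
  force=45,
)

```text
clock: 12.5
eef_pos: [511.9, -161.0, 55.0]
eef_rot: [1.772, 1.571, 1.501]
wrist_force: [-1.4, -1.1, 0.2]
finger_gap: 47.6
```

Call:
apply_moves(
  plan=[0,0,0,0,0,0,0,0,0,0,0,0,0,0,0,0,0,0,0,0,0,0,0,0,0,0,0,0],
)

```text
clock: 13.0
eef_pos: [511.8, -161.2, 54.9]
eef_rot: [-1.592, 1.571, -1.863]
wrist_force: [-0.9, -2.1, -0.5]
finger_gap: 19.7
```

Gap 19.7 mm, so the bar is gripped. Lifting gently.

Call:
apply_moves(
  plan=[0,0,0,0,0,0,0,0,0,0,-0.004,0,0,0,0,0,0,-0.008,0,0,0,0,0,0,-0.012,0,0,0,0,0,0,-0.004,0,0,0],
)

```text
clock: 13.62
eef_pos: [512.3, -161.1, 84.2]
eef_rot: [-0.066, 1.569, -0.336]
wrist_force: [1.5, -0.7, -7.4]
finger_gap: 19.8
```

```bash
python3 - <<'E'
from h import *
s,c=snap('side','d1'); go(512,-161,155,74.5)
i=cv2.imread('pics/d1.png'); cv2.imwrite('pics/d1c.png',cv2.resize(i[200:310,230:370],None,fx=5,fy=5,interpolation=cv2.INTER_CUBIC))
E
```

```text
pos [ 512.3 -161.1   84.2] yaw 74.49 tilt [ 1.5e-03 -6.0e-04 -1.0e+00] clk 13.68 gap 19.0 F [ 0.2 -0.4 -6.3]
rotvec [-0.0002  0.0016  0.0001] deg 0.1 shift oldaxes [-0.0708  0.     -0.0002] shift newaxes [-0.0708  0.0001 -0.0003]
```

View pics/d1c.png

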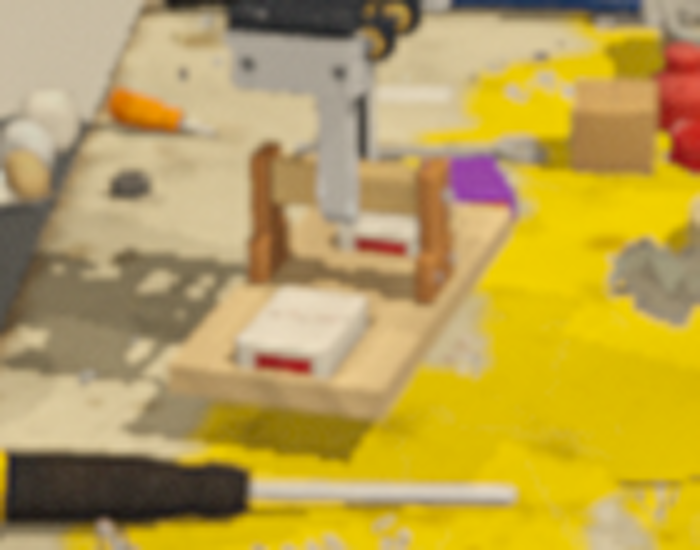

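Call:
apply_moves(
  plan=[0,0,0,-0.01,0,0,0,0,0,0,-0.02,0,0,0,0,0,0,-0.02,0,0,0,0,0,0,-0.015,0,0,0,0,0,0,-0.006,0,0,0],
)

```text
clock: 14.3
eef_pos: [512.1, -161.1, 154.8]
eef_rot: [-0.09, 1.57, -0.36]
wrist_force: [-0.4, 0.7, -7.5]
finger_gap: 19.7
```

Call:
apply_moves(
  plan=[0,0,0,0,0,0,0,0,0,0,0,0,0,0,0,0,0,0,0,0,0,0,0,0,0,0,0,0,0,0,0,0,0,0,0],
)

```text
clock: 14.92
eef_pos: [511.9, -161.0, 153.8]
eef_rot: [2.95, 1.571, 2.679]
wrist_force: [-0.0, 0.7, -7.2]
finger_gap: 19.8
```

```bash
python3 - <<'E'
from h import *
s,c=snap('wrist','w12'); go(512,-161,155,74.5)
s,c=snap('side','d2')
i=cv2.imread('pics/d2.png'); cv2.imwrite('pics/d2c.png',cv2.resize(i[170:310,220:380],None,fx=4,fy=4,interpolation=cv2.INTER_CUBIC))
print(readout.read_state()['qd'].round(4))
E
```

```text
pos [ 511.9 -161.   153.9] yaw 74.49 tilt [-1.e-04 -0.e+00 -1.e+00] clk 14.97 gap 19.5 F [-0.2 -1.3 -7.3]
rotvec [-0.0002 -0.0001  0.    ] deg 0.0 shift oldaxes [-0.0011  0.      0.0001] shift newaxes [-0.0011  0.      0.0001]
[ 0.0009 -0.0001 -0.      0.0007  0.002   0.0003]
```

View pics/d2c.png

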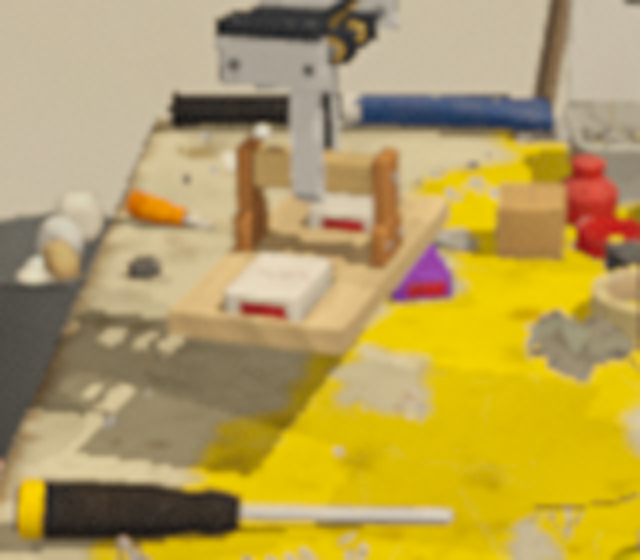

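View pics/w12.png

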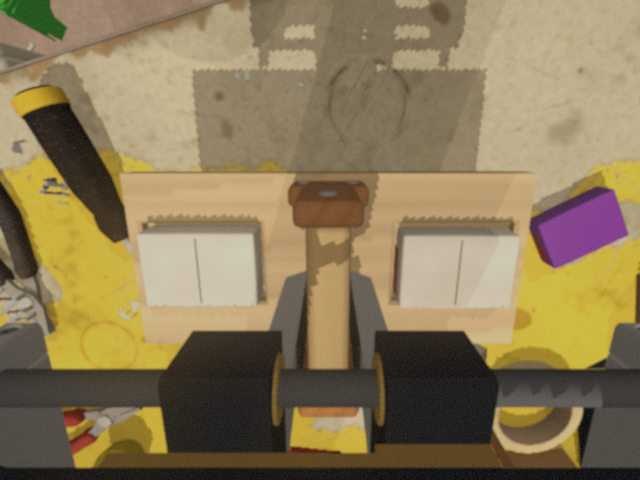

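```bash
python3 -c "
from h import *
print(ticket.sign_off())"
```

```text
the job is handed in; nothing more can be done
None
```

The loose white card box is in the empty pocket and released. The arm is holding the carrier by its bar handle, about 100 mm clear of the bench. I handed the job in at about 15 s; the sign-off gives no verdict.

**The box I took:** it was the white one at scene pixel (272,201). The purple box of the same shape at (307,238) was left alone.

**Last checks:**
- **Grip:** the finger gap was 19.5 mm on the 20 mm bar, with a commanded grip of 45 N. The wrist force showed about 7 N of load.
- **Height and stillness:** the TCP was at z = 154 mm, 99 mm above where it gripped. The tool was vertical to 0.0001, and joint speeds were 0.002 rad/s or less.
- **Boxes and level:** in the wrist and side pictures both boxes sit square in their pockets and the carrier looks level. This was judged by eye, with no separate measurement of box height or tilt in the pocket.
- **Bystanders:** none looked disturbed in the pictures, but I did not measure their positions.

**Disagreements between measurements:**
- The box tops always measured about 2–4 mm too small, near 69 × 47 mm instead of 72 × 50 mm.
- The first scene-camera estimate of the box position was about 16 mm off the wrist camera's.
- After release, the wrist view put the box about 3 mm from where the release pose implied. I took this as the arm still settling when the picture was taken, because a later view showed both boxes 78–80 mm from the tool centre in their pockets.

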